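# Start the defibrillator trainer in child mode

### The job

Start the defibrillator trainer for a child patient: with the fingertips press the green on button fully in and let it spring back, then press the pink child button the same way and withdraw. Press gently, do not touch the orange shock button or the blue information button, do not shove, tip or lift the trainer, and leave the things lying around it where they are.

Things in the scene. Friction and masses are not known exactly. Their poses are not given: they have to be found in the camera images.
- aed: Defibrillator trainer: light-grey case, dark control panel on top, lying flat and loose on a blue mat, 210 (x) x 250 (y) x 70 mm high, 1.2 to 2 kg. Origin: centre of its underside. z up; x points away from the operator's side to the carrying handle, a dark loop 48 mm beyond the case; y to the operator's left. White cartridge cover with red tab on the far right, up to 9 mm above the panel.
- on_button_top (a point): Centre of the flat top of the round green on button (diameter 30 mm, white power symbol), 10 mm above the panel; goes down with it. At (55, 80, 80) mm in the trainer's axes. Green, pink and blue buttons stand in a row along the left edge, 60 mm between centres, green farthest from the operator, blue nearest; the nearest raised part of the cover is 55 mm from green.
- on_button (a joint): Travel of the green button in m: 0 up, 0.005 fully in. A spring returns it; it starts to move at about 1.5 N and is fully in at 5 N, where it meets a hard stop.
- child_button_top (a point): Centre of the flat top of the round pink child button (diameter 26 mm, white figure of a child), the middle one of the row, 10 mm above the panel; goes down with it. At (-5, 80, 80) mm in the trainer's axes.
- child_button (a joint): Travel of the pink button in m: 0 up, 0.005 fully in. Same spring as the green one: 1.5 N to start, 5 N fully in, then a hard stop.
- info_button: The blue information button, diameter 22 mm, not to be touched. Origin on its axis, 10 mm below its top; at (-65, 80, 70) mm in the trainer's axes.
- shock_button: The orange shock button with a white lightning flash, diameter 36 mm, not to be touched. Origin on its axis, 10 mm below its top; at (-55, -66, 70) mm in the trainer's axes.
- antiseptic: Loose amber bottle of antiseptic with a white cap, diameter 48 mm, 115 mm tall, standing beside the trainer. Origin: centre of its foot.
- gallipot: Loose small steel bowl, 68 mm across the rim, 36 mm high, standing beside the trainer. Origin: centre of its foot.
- tape_roll: Loose roll of white tape lying flat beside the trainer, diameter 60 mm, 25 mm high. Origin: centre of its underside.
- shears: Loose blue-handled shears, 175 mm long (x, blades to +x), 72 mm wide, 8 mm high, lying flat beside the trainer. Origin: on the table, near the pivot.

How it is judged:
On the way, in this order (a step that is already met when the one before it is completed fails the run):
1. the green on button is pressed in by the fingers, the pink one being up (value of joint on_button above 0.0035 m and value of joint child_button below 0.001 m and contact force between the fingers and aed above 1 N), for 0.05 s.
2. the green button has sprung back and the pink child button is pressed in by the fingers (value of joint child_button above 0.0035 m and value of joint on_button below 0.001 m and contact force between the fingers and aed above 1 N), for 0.05 s.
At the end, for the whole second after the job is handed in: Both buttons have been pressed at least 3.5 mm in, green first, and are up again (within 1 mm); the trainer lies flat and still within 15 mm of where it was, and the bottle, bowl, tape and shears are within 15 mm of where they were (value of joint each of on_button, child_button below 0.001 m and distance of aed from where it was at the start of the episode below 0.015 m and angle between aed's own z axis and vertical below 0.05 rad and linear speed of aed below 0.01 m/s and not (distance of any of antiseptic, gallipot, tape_roll, shears from where it was at the start of the episode above 0.015 m)); the robot touches nothing.
It fails at once if the orange shock button is touched (over 1 N) (contact force between shock_button and anything else above 1 N).
It fails at once if the blue information button is touched (over 1 N) (contact force between info_button and anything else above 1 N).
It fails at once if the trainer is pressed harder than 40 N (contact force between the fingers and aed above 40 N).
It fails at once if the trainer is shoved more than 15 mm, tipped more than 0.05 rad or lifted more than 8 mm (distance of aed from where it was at the start of the episode above 0.015 m or angle between aed's own z axis and vertical above 0.05 rad or height (world z) of aed above 0.008 m).
It fails at once if the bottle, bowl, tape or shears are moved more than 15 mm (distance of any of antiseptic, gallipot, tape_roll, shears from where it was at the start of the episode above 0.015 m).
It also fails if it takes over 38 s, if anything falls off the work surface, if the arm or the gripper's body presses on something with over 40 N, if the wrist force passes 120 N, or if a joint passes its speed limit or range.

### The arm

A 7-joint arm with a two-finger parallel gripper is mounted at the origin on the work surface. World frame = base frame: x ahead of the robot, y to its left, z up, the work surface at z = 0. Lengths are in m, angles in rad, forces in N, time in s.
With the tool pointing down it reaches from about 0.425 to 1.025 m from the base axis. Payload 9.4 kg.
Tool frame: the origin (TCP) lies on the centre line of the jaws, within the pads' length; the fingertips stand 11 mm ahead of it and the grasp point (between the pads) lies 8 mm behind it; z points along the fingers, y is the line along which they close (so a half turn about z gives the same grasp; the last joint's range is limited). The gripper opens to 85 mm and grips with 20 to 120 N. Pads are 22 mm wide; open, the fingers measure 114 mm over their backs; the gripper's body (76 mm by 85 mm) begins 54 mm behind the grasp point. The pads swing forward as they close: fully open they stand 13 mm farther back than shut.
Start: joints at [1.253, 0.599, -0.003, 1.599, 0.002, 0.943, -0.08], TCP at [0.173, -0.704, 0.242] pointing down, gripper open.
Joint ranges: [-2.57, 2.57], [-0.35, 1.97], [-1.29, 1.29], [0.11, 2.56], [-1.05, 4.19], [0.11, 1.86], [-2.63, 2.63]. Speed limits (rad/s): [2.22, 2.22, 3.01, 3.01, 3.14, 3.14, 3.14].

### API

Orientations are given as a rotation vector (axis times angle).
In Python, from bench import manip gives the robot as it stands. Calls block until the motion is done:
- manip.reach(position, orientation): joint-space move of the TCP to a pose.
- manip.servo_line(position, rotation=None, speed=0.15, threshold=None): straight line of the TCP; rotation=None keeps the orientation; speed is the mean speed in m/s. With threshold (N) it stops when the force on the tool has changed by that much, and returns True; else False.
- manip.move_j(angles): joint-space move.
- manip.gripper_to(opening, grasp_force=None): finger opening in m; grasp_force is the grip in N (None keeps the last); returns when the fingers have stopped.
- manip.pause(seconds).
- manip.inverse_kinematics(position, orientation): joint angles nearest the present ones, or None.
- manip.read_camera(name): name is "scene" or "top"; returns the picture (480x640x3 uint8, red, green, blue); there is no depth.
- manip.get_calibration(name): a dict with "camera_matrix" (3x3 intrinsics, pixels), "R" (3x3) and "t" (3): a world point X has camera coordinates R X + t. Camera axes: x right, y down, z forward; pixel columns grow to the right and rows downward; lengths in m; the calibration is good to about 2 mm. A picture is of the moment at which its call begins. get_calibration takes no time and is no camera call.
A pose or a line that the arm cannot do raises manip.MotionError and nothing moves.
- manip.close_job(): hands the job in; it is judged then, once.
Readings, each from a call of its own:
- manip.current_t(): time.
- manip.current_qpos(): joint angles.
- manip.current_joint_velocities(): joint speeds.
- manip.current_joint_torque(): joint torques, N m.
- manip.current_position(): TCP position.
- manip.current_tcp_rot(): TCP orientation.
- manip.current_wrist_force(): force on the tool from outside, world axes, zero at the start.
- manip.current_ft_torque(): the same for the moment, N m.
- manip.current_width(): finger opening in m.
- manip.current_grasp_force(): force on a finger pad.
Only numpy, scipy, OpenCV 4.12 (cv2) and the standard library are available. Lean on these libraries where they do the work, as an engineer would, in place of code of your own. Each camera call takes 0.05 s, during which the arm holds its last target. There are 200 camera calls.

## Working session

There is one attempt and no reset: what is moved stays moved. The work goes in short steps, each a Python script; the robot and the scene stay as the last script left them, time stands still between calls to the robot, and variables do not carry over. Pictures are saved under pics/ and viewed, at most 10 in all, crops included, and the job is handed in when it is done.

```bash
mkdir -p pics
python3 - <<'E'
from bench import manip
import cv2,numpy as np
for n in("scene","top"):
    im=manip.read_camera(n); cv2.imwrite(f"pics/{n}0.png",im[:,:,::-1])
    c=manip.get_calibration(n); print(n,c)
print(manip.current_tcp_rot(),manip.current_width())
E
```

```text
scene {'camera_matrix': array([[533.11818082,   0.        , 313.66455421],
       [  0.        , 533.11818082, 243.24739982],
       [  0.        ,   0.        ,   1.        ]]), 'R': array([[-0.04475875,  0.99881932,  0.01888453],
       [ 0.78503253,  0.04685699, -0.61767981],
       [-0.6178354 , -0.0128216 , -0.78620292]]), 't': array([-0.00656698, -0.38077287,  1.27055964])}
top {'camera_matrix': array([[457.03324464,   0.        , 313.38287487],
       [  0.        , 457.03324464, 236.04249818],
       [  0.        ,   0.        ,   1.        ]]), 'R': array([[ 0.02288641, -0.99930872, -0.0292967 ],
       [-0.99496756, -0.01990806, -0.09819995],
       [ 0.09754882,  0.03139671, -0.99473538]]), 't': array([0.02911105, 0.52683988, 0.95738852])}
[-3.11750304e+00 -3.77240407e-01  4.69018526e-04] 0.08577276557442658
```

View pics/top0.png

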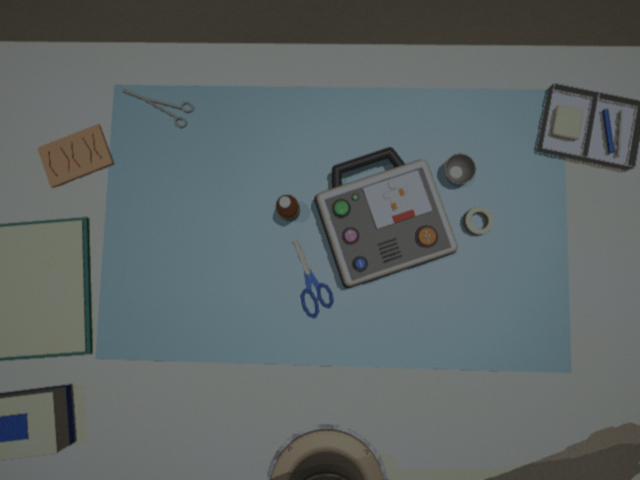

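View pics/scene0.png

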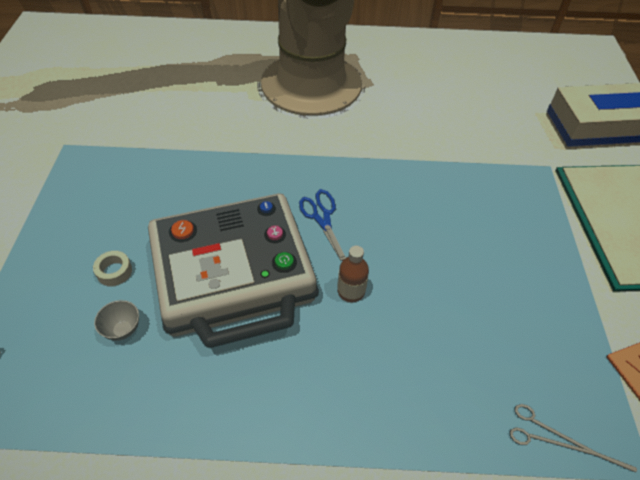

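The top view shows green at about (342,208), pink (350,235), blue (360,264) and orange (427,236), with the bottle at (287,208). The scene view shows green at (284,261) and pink at (275,233). Next I'll locate the buttons precisely.

```bash
cat > h.py <<'E'
from bench import manip
import cv2,numpy as np
# hue range, seed pixel per view
B={'green':((50,75),(342,208),(284,261)),'pink':((155,174),(350,235),(275,233)),'blue':((108,125),(360,264),(266,208)),'orange':((2,18),(427,236),(183,230))}
def px(im,hr,seed):
    hsv=cv2.cvtColor(im,cv2.COLOR_RGB2HSV)
    m=cv2.inRange(hsv,(hr[0],70,50),(hr[1],255,255))
    w=np.zeros_like(m); cv2.circle(w,seed,18,255,-1)
    cs,_=cv2.findContours(m&w,cv2.RETR_EXTERNAL,cv2.CHAIN_APPROX_NONE)
    c=cv2.convexHull(max(cs,key=cv2.contourArea)); (u,v),a,_=cv2.fitEllipse(c)
    return (u,v),a
def ray(n,uv):
    c=manip.get_calibration(n);R,t=c['R'],c['t']
    d=R.T@np.linalg.solve(c['camera_matrix'],[*uv,1]); return -R.T@t,d/np.linalg.norm(d)
def plane(n,uv,z):
    o,d=ray(n,uv); return o+d*(z-o[2])/d[2]
def tri(u1,u2):
    (o,d),(p,e)=ray('top',u1),ray('scene',u2)
    s=np.linalg.lstsq(np.c_[d,-e],p-o,rcond=None)[0]
    return (o+d*s[0]+p+e*s[1])/2
E
python3 - <<'E'
from h import *
np.set_printoptions(precision=4,suppress=True)
T,S=manip.read_camera('top'),manip.read_camera('scene')
P={}
for k,(h,a,b) in B.items():
    u,ax=px(T,h,a);v,bx=px(S,h,b)
    P[k]=(plane('top',u,.079)+plane('scene',v,.079))/2
    print(k,np.round(u,1),np.round(ax,1),np.round(v,1),np.round(bx,1),plane('top',u,.079),plane('scene',v,.079),tri(u,v))
print([np.linalg.norm(P['green']-P[k]) for k in('pink','blue','orange')],'expect .06 .12',np.hypot(110,146))
# rigid fit
L={'green':(.055,.08),'pink':(-.005,.08),'blue':(-.065,.08),'orange':(-.055,-.066)}
A=np.array([L[k] for k in L]);Q=np.array([P[k][:2] for k in L])
a,q=A.mean(0),Q.mean(0);U,_,V=np.linalg.svd((A-a).T@(Q-q));R=V.T@U.T
print('yaw',np.arctan2(R[1,0],R[0,0]),'origin',q-R@a,'fit',A@R.T-a@R.T+q)
E
```

```text
green [340.9 207.3] [14.9 15.1] [283.7 260. ] [17.5 19.7] [ 0.581  -0.0163  0.079 ] [ 0.5822 -0.0166  0.079 ] [ 0.5813 -0.0165  0.0777]
pink [350.3 235.4] [12.9 12.9] [274.5 232.1] [14.3 16.7] [ 0.5237 -0.0363  0.079 ] [ 0.5257 -0.0364  0.079 ] [ 0.5239 -0.0365  0.0768]
blue [359.8 263.2] [11.2 11.8] [265.7 206.2] [11.7 13.4] [ 0.4677 -0.0563  0.079 ] [ 0.4692 -0.0567  0.079 ] [ 0.4678 -0.0567  0.0774]
orange [426.8 235.8] [18.7 19.3] [181.9 229. ] [19.7 23.5] [ 0.526  -0.1906  0.079 ] [ 0.5284 -0.19    0.079 ] [ 0.5262 -0.1911  0.0763]
[np.float64(0.06027581687421682), np.float64(0.12004510624722263), np.float64(0.18219105475927547)] expect .06 .12 182.80043763623763
yaw 0.34337170549967316 origin [ 0.5566 -0.11  ] fit [[ 0.5815 -0.0161]
 [ 0.525  -0.0363]
 [ 0.4685 -0.0565]
 [ 0.5271 -0.1906]]
```

Run:
```python
from h import *
rv=np.pi*np.array([np.cos(.1717),np.sin(.1717),0])
manip.gripper_to(0.0,20)
manip.reach([.5815,-.0161,.22],rv)
manip.servo_line([.5815,-.0161,.125],speed=.1)
print(manip.current_t(),manip.current_position(),manip.current_width(),manip.current_wrist_force())
S,T=manip.read_camera('scene'),manip.read_camera('top')
o=np.hstack([cv2.resize(S[150:330,180:400],None,fx=1.8,fy=1.8),cv2.resize(T[130:310,260:480],None,fx=1.8,fy=1.8)])
cv2.imwrite('pics/hover.png',o[:,:,::-1])
```

```text
4.8833 [ 0.58184341 -0.01609037  0.12550875] -0.0002511168980360138 [-0.44571762 -0.49005052  0.41420914]
```

View pics/hover.png

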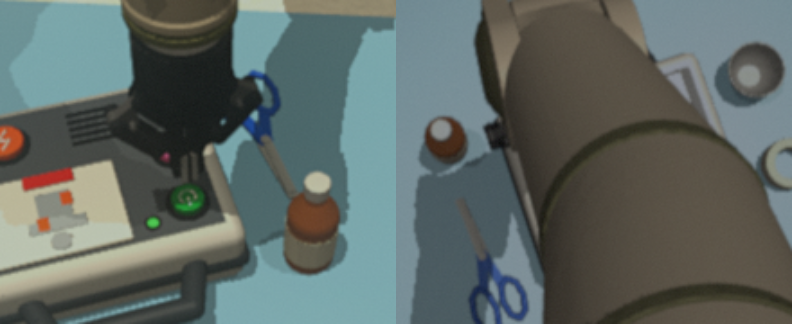

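The hover view shows the closed fingertips just above the green button, at crop pixel (188,180) with the button at (188,200). The knuckles are clear of the bottle. I'll press now.

```bash
cat >> h.py <<'E'
def press(x,y):
    manip.servo_line([x,y,.105],speed=.08)
    f0=manip.current_wrist_force()[2]
    hit=manip.servo_line([x,y,.075],speed=.015,threshold=8)
    print(hit,manip.current_position(),manip.current_wrist_force()[2]-f0)
    manip.pause(.25); print(manip.current_wrist_force()-[0,0,f0],manip.current_position()[2],manip.current_t())
E
python3 - <<'E'
from h import *
press(.5815,-.0161)
S=manip.read_camera('scene')
cv2.imwrite('pics/press.png',cv2.resize(S[170:310,200:380],None,fx=3,fy=3)[:,:,::-1])
E
```

```text
True [ 0.58152508 -0.01608282  0.08613057] 7.685554234603135
[-1.35239016  1.03172627  8.76525685] 0.08609425769037964 6.8833
```

View pics/press.png

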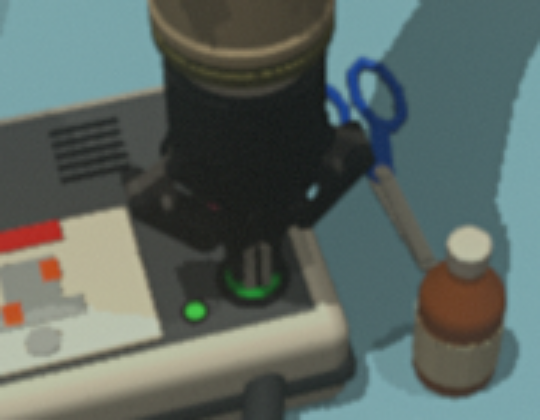

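The fingers sit on the green button at crop pixel (252,275) and it is sunk. The tip height is 0.075 m with 8.8 N of force, so it is fully in. Pink is next.

Run:
```python
from h import *
manip.servo_line([.5815,-.0161,.12],speed=.06)
manip.servo_line([.525,-.0363,.12],speed=.08)
press(.525,-.0363)
manip.servo_line([.525,-.0363,.12],speed=.06)
manip.servo_line([.525,-.0363,.25],speed=.15)
q=manip.current_qpos(); q[0]+=.7; manip.move_j(q)
print(manip.current_t(),manip.current_position(),manip.current_wrist_force())
T,S=manip.read_camera('top'),manip.read_camera('scene')
for k,(h,a,b) in B.items():
    try: print(k,px(T,h,a)[0],px(S,h,b)[0])
    except Exception as e: print(k,'hidden')
cv2.imwrite('pics/end.png',np.hstack([S[120:360,60:400],T[120:360,230:500]])[:,:,::-1])
```

```text
True [ 0.52498612 -0.03627566  0.08604873] 8.391547825863615
[-1.84510421 -0.07630996  8.75794788] 0.08605641318010984 10.3917
13.4833 [ 0.37874569 -0.36457683  0.24907761] [ 0.65120692 -0.66086989 -0.11597314]
green (340.9430236816406, 207.39601135253906) (283.7508850097656, 260.084716796875)
pink (350.2078552246094, 235.38406372070312) (274.4932556152344, 232.2779083251953)
blue (359.8424072265625, 263.208984375) (265.6016540527344, 206.07510375976562)
orange (426.7434997558594, 235.7872772216797) (181.91195678710938, 228.96751403808594)
```

View pics/end.png

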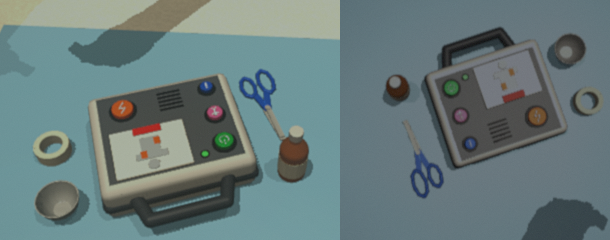

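The arm is clear and nothing has shifted. All four buttons are within 0.2 px of their starting pixels, e.g. green at (340.9,207.4), so both pressed buttons are up again.

```bash
python3 -c "
from bench import manip
print(manip.close_job())"
```

```text
the job is handed in; nothing more can be done
None
```

I pressed the green on button and then the pink child button fully in at about 9 N each; both sprang back, nothing shifted in the camera check, and the job is handed in (the verdict was not reported back).

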